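Fit the keyed shaft through the gear in the fitting fixture

ROBOT

A 6-joint arm with a two-finger parallel gripper is mounted at the origin on a cart in front of the work surface, level with it; the furniture and walls round the work are solid. World frame = base frame: x ahead of the robot, y to its left, z up, the work surface at z = 0. Lengths are in m, angles in rad, forces in N, time in s.
With the tool pointing down it reaches from about 0.35 to 0.975 m from the base axis. Payload 4.9 kg.
Tool frame: the origin (TCP) lies at the very end of the fingers, on their centre line; the grasp point (between the pads) lies 19 mm behind it; z points along the fingers, y is the line along which they close (so a half turn about z gives the same grasp; the last joint's range is limited). The gripper opens to 85 mm and grips with 20 to 120 N. Pads are 22 mm wide; open, the fingers measure 114 mm over their backs; the gripper's body (76 mm by 85 mm) begins 54 mm behind the grasp point. The pads swing forward as they close: fully open they stand 13 mm farther back than shut.
Start: joints at [-1.234, 0.053, 1.613, -0, 1.476, -0.119], TCP at [0.275, -0.561, 0.231] pointing down, gripper open.
Joint ranges: [-3.01, 3.01], [-1.01, 2.22], [0.06, 2.58], [-1.02, 4.17], [0.09, 2.62], [-3.14, 3.14]. Speed limits (rad/s): [2.57, 2.57, 3.14, 3.14, 3.14, 3.14].

INTERFACE

Orientations are given as a rotation vector (axis times angle).
In Python, from station import get_obs, get_image, finish_job gives the robot as it stands. The module is installed in compiled form; this text tells all that it offers.
- The arm moves only by the tool carry_out, never from a script. Its argument "rows" is a list of rows, each a list of 7 numbers: the turn, a rotation vector about the tool's x, y, z as a fraction of full scale, then the shift along the tool's x, y, z as a fraction of full scale, then the closure, from -1 (fully open) to 1 (shut). A call has 1 to 5 rows; each row is the pose to reach, as a shift and turn from the pose commanded when the call began, along the tool's axes at that moment, turning the shorter way round; what a row does not reach only later rows make up. Full scale, the value 1, is 300 mm for a shift and pi rad for a turn. A row lasts 1/10 s, in which the tool goes at most 50 mm and 8.59 degrees, less where a joint would pass 70% of its speed; a pose out of reach is approached as far as the arm can. A call with a number of a shift or a turn outside -1 to 1 is refused whole. A call with a gripper value outside its range is refused whole. The fingers move at their own pace and stop on an object; "force" is the grip in N (left out, the last holds). Time passes only in rows, so rows that repeat a pose let the fingers close. It gives the time, the measured TCP pose, the force, the opening and the grip force at its end, in the units of the state.
- get_obs(): the state, without advancing time (a new reading comes with each control period).
- get_image(name): name is "side" or "top" or "wrist"; returns a dict with "img" (420x560x3 uint8, blue, green, red), "mtx" (3x3 intrinsics, pixels), "R" (3x3) and "t" (3): a world point X has camera coordinates R X + t. Camera axes: x right, y down, z forward; pixel columns grow to the right and rows downward; lengths in m; the calibration is good to about 2 mm. The wrist camera is an equidistant fisheye: a pixel r from the principal point sees the ray r / f radians off the axis. A picture is of the moment at which its call begins. There is no depth.
- finish_job(): hands the job in; it is judged then, once.
The state is a dict: "t": time; "q": joint angles; "dq": joint speeds; "effort": joint torques, N m; "tool_pos": TCP position; "tool_rot": TCP orientation; "contact_force": force on the tool from outside, world axes, zero at the start; "wrist_torque": the same for the moment, N m; "opening": finger opening in m; "grip_force": force on a finger pad.
Only numpy, scipy, OpenCV 4.12 (cv2) and the standard library are available. Lean on these libraries where they do the work, as an engineer would, in place of code of your own. Each camera call takes 0.05 s, during which the arm holds its last target. There are 200 camera calls.

TASK

The gear lies in the nest of the fitting fixture, and the keyed shaft above it points the wrong way. Turn the shaft by its crossbar until the red knob points the same way as the red line on the gear, so that key and keyway line up; then press the shaft by its black cap down through the gear until it is fully home, and let go.

Things in the scene. Friction and masses are not known exactly. Their poses are not given: they have to be found in the camera images.
- fixture: Fitting fixture screwed to the bench: grey base plate 165 x 124 x 12 mm, round aluminium nest, blue column (50 mm wide) at its +x end, 78 mm from the origin, and a blue arm 44 mm wide reaching from the column over the nest to 22 mm in front of the shaft axis, top 110 mm high; a round steel guide boss (diameter 40 mm, top 116 mm high) holds the shaft. It does not move. Origin: on the bench under the vertical shaft axis; z up.
- ram (a joint): How far the shaft is pressed down, in m: 0 raised (start), 0.032 fully home. It stays at the height where it is left; friction: about 3 to 4 N from above moves it if the key is free. With the key not lined up it stops on the gear's face at about 0.010.
- keyed_shaft (a joint): Turn of the shaft about the vertical axis, in rad, anticlockwise from above positive; at 0 the red knob and the key point along the fixture's +x (to the column). It stays where it is left; about 0.05 N m turns it, in either direction, through more than half a turn each way (stops at -6 and 6).
- cap_top (a point): Centre of the flat top of the black cap on the shaft axis, diameter 22 mm on top (32 mm below), the place to press. It stands 184 mm above the bench when raised, 152 mm when home, and does not turn with the shaft.
- red_knob (a point): Centre of the red ball (diameter 22 mm) on one end of the crossbar, 62 mm from the shaft axis, 162 mm above the bench when raised and 130 mm when home. The crossbar is a level round bar of 12 mm diameter at this height through the shaft's dark hub (diameter 34 mm), with a black ball on its opposite end, also 62 mm out; it can be pushed sideways or gripped from above between hub and ball. Its x axis points from the shaft axis to the red ball, z up.
- key_foot (a point): Foot of the brass key, 15 mm from the shaft axis on the side of the red knob, 44 mm above the bench when raised. The key is 8 mm wide with a rounded foot and reaches 18 mm from the axis of the 20 mm shaft; the shaft's end lies 6 mm lower than the foot.
- gear: Loose steel gear, outside diameter 88 mm, 22 mm thick, 0.6 kg, lying flat in the nest with 2 mm of play, its axis on the shaft axis. Origin: centre of its underside, 12 mm above the bench. Its x axis points from its centre to the keyway and the red line on its top; bore 24 mm.
- keyway (a point): Middle of the keyway at the gear's top face, 15 mm from the gear's centre towards the red line. The keyway is 11 mm wide (key 8 mm), open through the gear, so the key enters when it is within about 0.1 rad.
Mind the look-alikes: they are no part of the job. What is shaped like the gear but pink is not meant.

How it is judged:
By the outcome, as a careful person would: the job done as asked, in the order asked, and still so for the second after the job is handed in, with the robot touching nothing.
It also fails if it takes over 45 s, if anything falls off the work surface, if the arm or the gripper's body presses on something with over 40 N, if the wrist force passes 120 N, or if a joint passes its speed limit or range.

## Working session

There is one attempt and no reset: what is moved stays moved. The work goes in short steps, Python scripts to look and compute and a tool call to move; the robot and the scene stay as the last step left them, time stands still between calls to the robot, and variables do not carry over. Pictures are saved under pics/ and viewed, at most 10 in all, crops included, and the job is handed in when it is done.

Besides the shell and the picture viewer there is one more tool, called by a JSON object that holds its "op" and its "data". carry_out: Moves the arm, as the interface text tells. Shift numbers are shares of 300 mm and turn numbers shares of pi rad, none past 1 either way. Its arguments: {"type":"object","properties":{"rows":{"type":"array"},"force":{"type":"number"}},"required":["rows"]}

```bash
mkdir -p pics
cat > h.py <<'E'
import numpy as np, cv2
from station import get_obs, get_image
from scipy.spatial.transform import Rotation as Rn
def snap(n,f):
    d=get_image(n); cv2.imwrite('pics/'+f,d['img']); np.savez('pics/'+f+'.npz',**d); return d
def load(f): return np.load('pics/'+f+'.npz')
def ray(d,u,v):
    K=d['mtx']; p=np.array([(u-K[0,2])/K[0,0],(v-K[1,2])/K[1,1],1.])
    return -d['R'].T@d['t'], d['R'].T@p
def atz(d,u,v,z):
    c,r=ray(d,u,v); return c+r*(z-c[2])/r[2]
def proj(d,X):
    p=d['mtx']@(d['R']@np.array(X)+d['t']); return p[:2]/p[2]
E
python3 - <<'E'
from h import *
o=get_obs(); print({k:np.round(v,3) for k,v in o.items()}, np.round(Rn.from_rotvec(o['tool_rot']).as_matrix(),3))
a=snap('top','t0.png');b=snap('side','s0.png')
for d in(a,b): print(d['mtx'],-d['R'].T@d['t'],d['R'][2])
E
```

```text
{'t': np.float64(0.0), 'q': array([-1.234,  0.053,  1.614,  0.   ,  1.476, -0.119]), 'dq': array([ 0.001,  0.001, -0.001,  0.001,  0.001, -0.002]), 'effort': array([-2.0000e-03, -3.9369e+01, -3.7017e+01, -0.0000e+00,  7.0000e-03,
        0.0000e+00]), 'tool_pos': array([ 0.275, -0.561,  0.23 ]), 'tool_rot': array([-3.058, -0.709,  0.   ]), 'contact_force': array([-0.695, -0.646, -0.185]), 'wrist_torque': array([ 0.034,  0.022, -0.009]), 'grip_force': np.float64(0.0), 'opening': np.float64(0.086)} [[ 0.898  0.44  -0.001]
 [ 0.44  -0.898  0.002]
 [ 0.    -0.002 -1.   ]]
[[440.05175311   0.         272.30144227]
 [  0.         440.05175311 205.8821032 ]
 [  0.           0.           1.        ]] [0.52294904 0.03388957 0.9706355 ] [ 0.0828908   0.02165989 -0.99632322]
[[501.89126242   0.         278.02981646]
 [  0.         501.89126242 202.36330408]
 [  0.           0.           1.        ]] [0.3874303  0.79512575 0.47282363] [ 0.2603382  -0.88624434 -0.38313834]
```

View pics/t0.png

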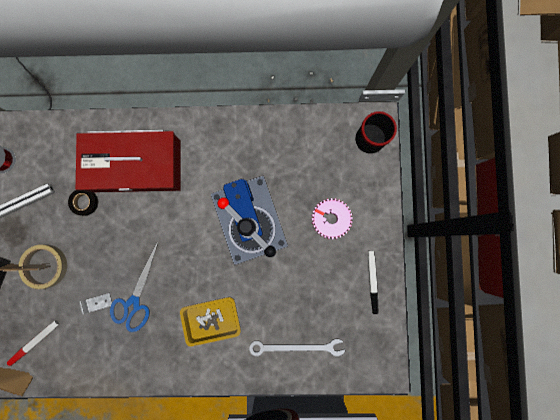

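View pics/s0.png

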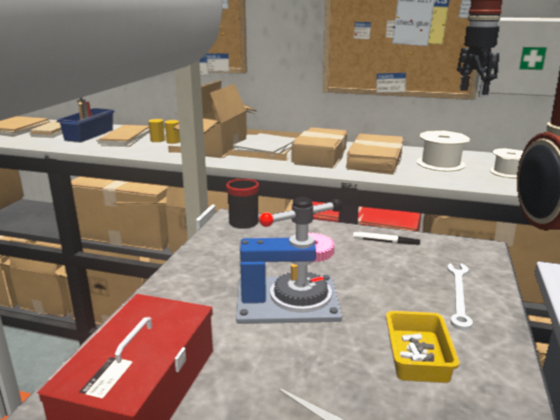

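The top view shows the fixture at about (246,228), with its red knob at (223,203), its black knob at (270,252) and its column up and left. The side view shows the gear's red line at about (318,280), pointing away from the column. Next I enlarge both.

Run:
```python
from h import *
a=load('t0.png');b=load('s0.png')
c1=cv2.resize(a['img'][168:273,196:301],(560,560),interpolation=cv2.INTER_CUBIC)
c2=cv2.resize(b['img'][190:325,230:350],None,fx=4,fy=4,interpolation=cv2.INTER_CUBIC)
cv2.imwrite('pics/t0c.png',c1);cv2.imwrite('pics/s0c.png',c2)
print(atz(a,246,228,.184),atz(a,223,203,.162),atz(a,270,252,.162))
```

```text
[0.54958349 0.09873152 0.184     ] [0.5973051  0.14260331 0.162     ] [0.50569133 0.05712097 0.162     ]
```

View pics/t0c.png

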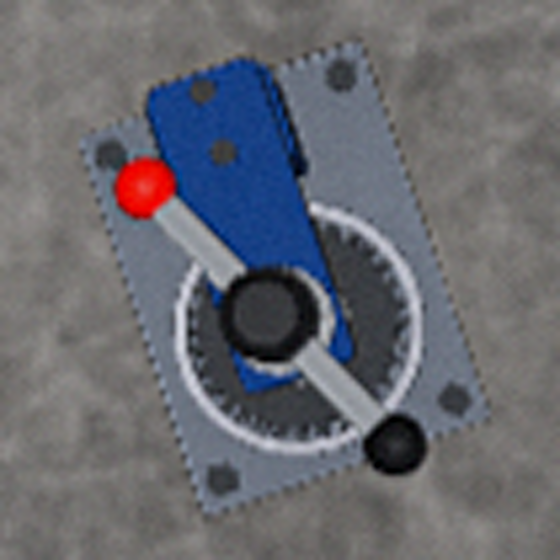

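View pics/s0c.png

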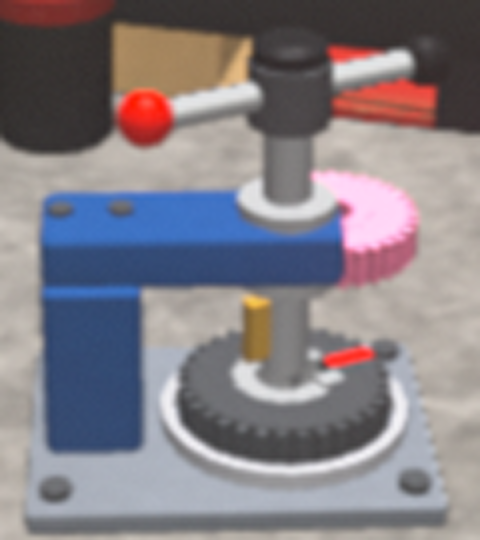

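The top crop shows the red knob at (145,188), the cap at (267,313) and the black knob at (395,445). The side crop shows the red line running from (325,363) to (375,352), and the gear's top face spans roughly x 180–390.

Run:
```python
from h import *
a=load('t0.png');b=load('s0.png')
T=lambda u,v:(196+(u+.5)/5.333-.5,168+(v+.5)/5.333-.5)
S=lambda u,v:(230+(u+.5)/4-.5,190+(v+.5)/4-.5)
cap=atz(a,*T(267,313),.184);rk=atz(a,*T(145,188),.162);bk=atz(a,*T(395,445),.162)
ax=(rk+bk)/2
print(cap,rk,bk,ax,np.linalg.norm(rk-bk))
d=rk-bk;print('bar ang',np.arctan2(d[1],d[0]))
# fixture: plate corners z=.012
for p in[(80,137),(357,40),(490,412),(208,517)]: print('corner',atz(a,*T(*p),.012))
print('side knob rk',atz(b,*S(146,117),.162),'bk',atz(b,*S(430,55),.162),'cap',atz(b,*S(290,43),.184))
for p in[(325,363),(375,352)]: print('line',atz(b,*S(*p),.034), np.linalg.norm(atz(b,*S(*p),.034)-ax))
# colour extraction of red line
hsv=cv2.cvtColor(b['img'],cv2.COLOR_BGR2HSV)
m=((hsv[...,0]<8)|(hsv[...,0]>172))&(hsv[...,1]>140)&(hsv[...,2]>110)
ys,xs=np.nonzero(m[270:290,300:335]);P=np.array([atz(b,x+300,y+270,.034) for x,y in zip(xs,ys)])
c=P.mean(0);u=np.linalg.svd(P-c)[2][0];print('line c',c,len(P),'dir',np.arctan2(u[1],u[0]))
for A in(ax,cap): print('ang from axis',np.arctan2(*(c-A)[[1,0]]), np.linalg.norm((c-A)[:2]))
# nest circle in side: gear top ellipse predicted
print('pred gear centre px crop',(proj(b,[ax[0],ax[1],.034])-[230,190])*4)
```

```text
[0.55266164 0.09930493 0.184     ] [0.59759896 0.14300375 0.162     ] [0.50745455 0.05771226 0.162     ] [0.55252675 0.10035801 0.162     ] 0.12409936836454376
bar ang 0.7577431782456555
corner [0.63307316 0.18995393 0.012     ]
corner [0.67107892 0.07506209 0.012     ]
corner [0.51729032 0.02326463 0.012     ]
corner [0.47673785 0.13861528 0.012     ]
side knob rk [0.59761072 0.14304421 0.162     ] bk [0.50615543 0.05386187 0.162     ] cap [0.55079743 0.10935407 0.184     ]
line [0.53820657 0.08923895 0.034     ] 0.12927761198101742
line [0.52004721 0.07486002 0.034     ] 0.13449560539568545
line c [0.52988483 0.081629   0.034     ] 41 dir -2.4191002702278572
ang from axis -2.4504951132715824 0.029384220857748295
ang from axis -2.4816270641913842 0.02883091326196753
pred gear centre px crop [283.51562844 370.05265951]
```

```bash
cat >> h.py <<'E'
def togo(x,y,z,th):
    "turn and shift fractions to reach TCP x,y,z with tool y axis at world angle th, pointing down"
    o=get_obs();R=Rn.from_rotvec(o['tool_rot']).as_matrix()
    Y=np.array([np.cos(th),np.sin(th),0]);Z=np.array([0,0,-1.]);X=np.cross(Y,Z)
    w=Rn.from_matrix(R.T@np.column_stack([X,Y,Z])).as_rotvec()/np.pi
    s=R.T@(np.array([x,y,z])-o['tool_pos'])/.3
    print('t',round(float(o['t']),2),'pos',np.round(o['tool_pos'],4),'th',round(float(np.arctan2(R[1,1],R[0,1])),3),'q6',np.round(o['q'][5],2),'F',np.round(o['contact_force'],1),'Tz',round(float(o['wrist_torque'][2]),3),'open',round(float(o['opening']),4))
    print('turn',np.round(w,4),'shift',np.round(s,4))
E
python3 - <<'E'
from h import *
togo(.5525,.1,.235,1.65)
a=load('t0.png');b=load('s0.png')
for pa,pb in [((450,5),(220,5)),((380,50),(215,40)),((200,55),(100,90))]:
    c1,r1=ray(a,*pa);c2,r2=ray(b,*pb)
    s=np.linalg.lstsq(np.column_stack([r1,-r2]),c2-c1,rcond=None)[0];print(c1+s[0]*r1,c2+s[1]*r2)
E
```

```text
t 0.1 pos [ 0.2749 -0.5607  0.2302] th -1.115 q6 -0.12 F [-0.5 -0.2  0.7] Tz -0.068 open 0.0855
turn [-1.000e-04 -9.000e-04 -8.801e-01] shift [ 1.8002 -1.5701 -0.0128]
[ 0.80364094 -0.17264439  0.45880483] [ 0.79010376 -0.17814235  0.45359948]
[ 0.77761845 -0.10160542  0.39675727] [ 0.77222886 -0.10374912  0.39487168]
[0.80677514 0.15305221 0.33021093] [0.83613905 0.17085549 0.34653718]
```

{"op": "carry_out", "data": {"rows": [[0, 0, -0.04, 0.12, -0.1, -0.01, -0.45], [0, 0, -0.08, 0.24, -0.21, -0.01, -0.45], [0, 0, -0.12, 0.36, -0.31, -0.01, -0.45], [0, 0, -0.16, 0.48, -0.42, -0.01, -0.45], [0, 0, -0.2, 0.6, -0.52, -0.01, -0.45]]}}

```text
t: 0.6
tool_pos: [0.3682, -0.3398, 0.2337]
tool_rot: [-2.687, -1.627, -0.0]
contact_force: [0.5, -0.8, 0.1]
opening: 0.062
grip_force: 0.0
```

```bash
python3 -c "
from h import *
togo(.5525,.1,.235,1.65)"
```

```text
t 0.6 pos [ 0.3682 -0.3398  0.2337] th -0.482 q6 -0.41 F [ 0.5 -0.8  0.1] Tz -0.014 open 0.062
turn [ 1.000e-04 -3.000e-04 -6.786e-01] shift [ 1.5836 -0.1351 -0.0034]
```

{"op": "carry_out", "data": {"rows": [[0, 0, -0.04, 0.15, -0.01, 0, -0.45], [0, 0, -0.08, 0.3, -0.03, 0, -0.45], [0, 0, -0.12, 0.45, -0.04, 0, -0.45], [0, 0, -0.16, 0.6, -0.05, 0, -0.45], [0, 0, -0.2, 0.75, -0.06, 0, -0.45]]}}

```text
t: 1.1
tool_pos: [0.4575, -0.1327, 0.234]
tool_rot: [-2.053, -2.378, 0.0]
contact_force: [0.9, -0.2, 0.1]
opening: 0.062
grip_force: 0.0
```

```bash
python3 -c "
from h import *
togo(.5525,.1,.235,1.65)"
```

```text
t 1.1 pos [ 0.4575 -0.1327  0.234 ] th 0.147 q6 -0.59 F [ 0.9 -0.2  0.1] Tz 0.02 open 0.062
turn [-0.     -0.     -0.4785] shift [ 0.721   0.4265 -0.0034]
```

{"op": "carry_out", "data": {"rows": [[0, 0, -0.045, 0.12, 0.07, 0, -0.45], [0, 0, -0.09, 0.24, 0.14, 0, -0.45], [0, 0, -0.13, 0.36, 0.21, 0, -0.45], [0, 0, -0.17, 0.48, 0.28, 0, -0.45], [0, 0, -0.21, 0.6, 0.35, 0, -0.45]]}}

```text
t: 1.6
tool_pos: [0.536, 0.0602, 0.2339]
tool_rot: [-1.171, -2.915, 0.0]
contact_force: [1.1, -0.5, 0.7]
opening: 0.062
grip_force: 0.0
```

```bash
python3 -c "
from h import *
togo(.5525,.1,.235,1.65)"
```

```text
t 1.6 pos [0.536  0.0602 0.2339] th 0.807 q6 -0.83 F [ 1.1 -0.5  0.7] Tz 0.05 open 0.062
turn [-1.000e-04 -1.000e-04 -2.684e-01] shift [ 0.052   0.1337 -0.0039]
```

{"op": "carry_out", "data": {"rows": [[0, 0, -0.045, 0.026, 0.07, 0, -0.45], [0, 0, -0.09, 0.05, 0.13, 0, -0.45], [0, 0, -0.13, 0.052, 0.134, 0, -0.45], [0, 0, -0.18, 0.052, 0.134, 0, -0.45], [0, 0, -0.22, 0.052, 0.134, 0, -0.45]]}}

```text
t: 2.1
tool_pos: [0.5524, 0.0985, 0.2335]
tool_rot: [-0.113, -3.138, 0.0]
contact_force: [-0.0, 0.1, 0.4]
opening: 0.062
grip_force: 0.0
```

{"op": "carry_out", "data": {"rows": [[0, 0, -0.045, 0, 0, 0, -0.45], [0, 0, -0.048, 0, 0, 0, -0.45], [0, 0, -0.048, 0, 0, 0, -0.45]]}}

```text
t: 2.4
tool_pos: [0.5525, 0.0982, 0.2339]
tool_rot: [0.11, -3.139, 0.0]
contact_force: [0.2, -0.3, -0.2]
opening: 0.0622
grip_force: 0.0
```

```bash
python3 -c "
from h import *
togo(.5525,.1,.138,1.65)
d=snap('side','s1.png')
cv2.imwrite('pics/s1c.png',cv2.resize(d['img'][120:330,220:380],None,fx=3.5/1.25,fy=3.5/1.25))"
```

```text
t 2.4 pos [0.5525 0.0982 0.2339] th 1.641 q6 -1.6 F [ 0.2 -0.3 -0.2] Tz -0.029 open 0.0622
turn [ 0.     -0.0002 -0.003 ] shift [-0.0008  0.0061  0.3196]
```

View pics/s1c.png

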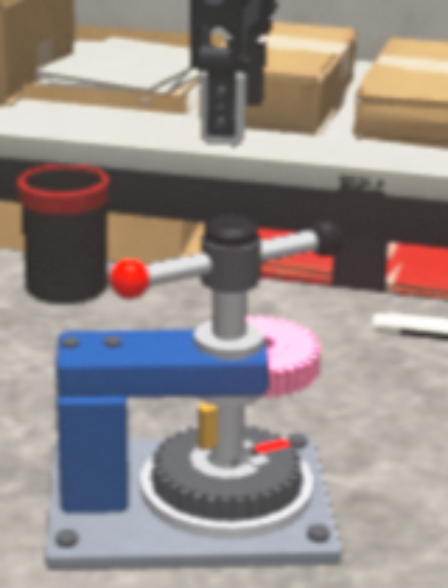

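The fixture crop shows the gripper centred over the cap (fingertips at (222,140), cap at (235,230)), with the fingers well clear of the bar. Now I descend astride the hub.

{"op": "carry_out", "data": {"rows": [[0, 0, 0, 0, 0, 0.08, -0.45], [0, 0, 0, 0, 0.006, 0.16, -0.45], [0, 0, 0, 0, 0.006, 0.24, -0.45], [0, 0, 0, 0, 0.006, 0.32, -0.45], [0, 0, 0, 0, 0.006, 0.32, -0.45]]}}

```text
t: 2.95
tool_pos: [0.5496, 0.0998, 0.134]
tool_rot: [0.111, -3.132, 0.0]
contact_force: [-0.3, -0.9, -1.0]
opening: 0.0622
grip_force: 0.0
```

{"op": "carry_out", "data": {"rows": [[0, 0, 0.04, 0, 0, 0, -0.45], [0, 0, 0.08, 0, 0, 0, -0.45], [0, 0, 0.12, 0, 0, 0, -0.45], [0, 0, 0.16, 0, 0, 0, -0.45], [0, 0, 0.2, 0, 0, 0, -0.45]]}}

```text
t: 3.45
tool_pos: [0.5528, 0.1003, 0.1399]
tool_rot: [0.871, 3.018, 0.001]
contact_force: [-1.5, 1.4, 0.2]
opening: 0.0622
grip_force: 0.9
```

```bash
python3 -c "
from h import *
togo(.5525,.1,.138,-1.91)
d=snap('top','t1.png')
cv2.imwrite('pics/t1c.png',cv2.resize(d['img'][168:273,196:301],(560,560)))"
```

```text
t 3.45 pos [0.5528 0.1003 0.1399] th 1.009 q6 -0.96 F [-1.5  1.4  0.2] Tz 0.026 open 0.0622
turn [ 1.000e-04 -4.000e-04  9.291e-01] shift [ 0.0003 -0.0014  0.0062]
```

View pics/t1c.png

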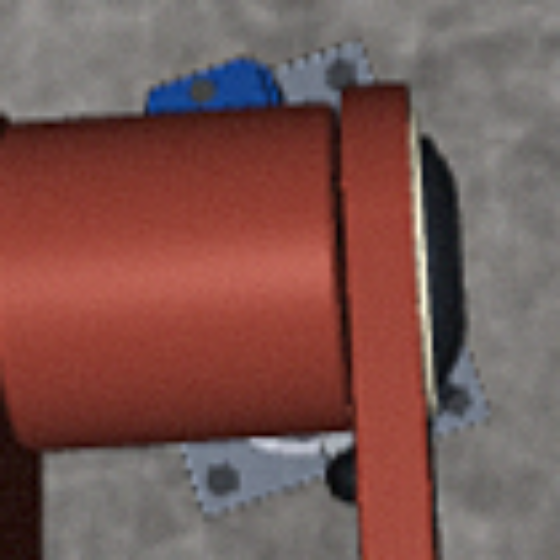

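The arm hides the shaft in this view, but the black knob has moved to (343,475), so the fingers are turning the bar. I keep turning.

{"op": "carry_out", "data": {"rows": [[0, 0, 0.04, 0, 0, 0, -0.45], [0, 0, 0.08, 0, 0, 0, -0.45], [0, 0, 0.12, 0, 0, 0, -0.45], [0, 0, 0.16, 0, 0, 0, -0.45], [0, 0, 0.2, 0, 0, 0, -0.45]]}}

```text
t: 4.0
tool_pos: [0.553, 0.1003, 0.1397]
tool_rot: [1.758, 2.603, 0.002]
contact_force: [-0.0, 0.4, 0.2]
opening: 0.0618
grip_force: 0.9
```

{"op": "carry_out", "data": {"rows": [[0, 0, 0.04, 0, 0, 0, -0.45], [0, 0, 0.08, 0, 0, 0, -0.45], [0, 0, 0.12, 0, 0, 0, -0.45], [0, 0, 0.16, 0, 0, 0, -0.45], [0, 0, 0.2, 0, 0, 0, -0.45]]}}

```text
t: 4.5
tool_pos: [0.553, 0.1002, 0.1397]
tool_rot: [2.476, 1.933, 0.002]
contact_force: [-1.1, 1.2, 0.1]
opening: 0.062
grip_force: 1.0
```

{"op": "carry_out", "data": {"rows": [[0, 0, 0.04, 0, 0, 0, -0.45], [0, 0, 0.08, 0, 0, 0, -0.45], [0, 0, 0.12, 0, 0, 0, -0.45], [0, 0, 0.16, 0, 0, 0, -0.45], [0, 0, 0.2, 0, 0, 0, -0.45]]}}

```text
t: 5.0
tool_pos: [0.5528, 0.1001, 0.1396]
tool_rot: [-2.953, -1.073, -0.001]
contact_force: [-1.9, 0.5, 0.7]
opening: 0.062
grip_force: 1.0
```

{"op": "carry_out", "data": {"rows": [[0, 0, 0.04, 0, 0, 0, -0.45], [0, 0, 0.08, 0, 0, 0, -0.45], [0, 0, 0.12, 0, 0, 0, -0.45], [0, 0, 0.16, 0, 0, 0, -0.45], [0, 0, 0.16, 0, 0, 0, -0.45]]}}

```text
t: 5.5
tool_pos: [0.5531, 0.1001, 0.1396]
tool_rot: [-3.126, -0.313, -0.002]
contact_force: [-0.4, 0.2, 1.1]
opening: 0.062
grip_force: 0.3
```

```bash
python3 -c "
from h import *
togo(.5525,.1,.138,-1.91)
d=snap('side','s2.png');snap('top','t2.png')
cv2.imwrite('pics/s2c.png',cv2.resize(d['img'][190:325,230:350],None,fx=4,fy=4,interpolation=cv2.INTER_CUBIC))"
```

```text
t 5.5 pos [0.5531 0.1001 0.1396] th -1.371 q6 1.42 F [-0.4  0.2  1.1] Tz 0.031 open 0.062
turn [-1.000e-04 -4.000e-04  1.715e-01] shift [-0.0019 -0.0001  0.0052]
```

View pics/s2c.png

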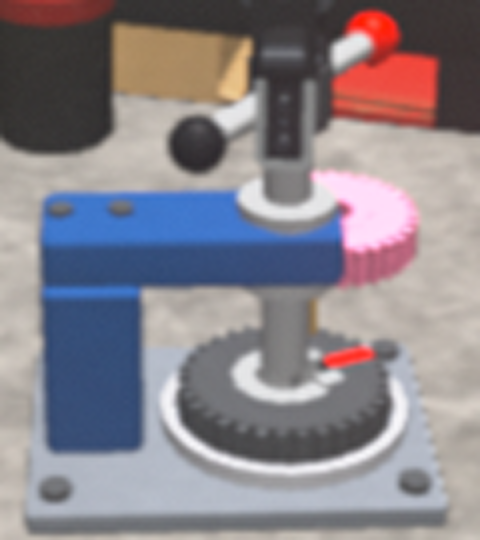

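Side crop: red knob at (373,36), black knob at (197,143); the fingers are pushing the bar.

Run:
```python
from h import *
b=load('s2.png')
S=lambda u,v:(230+(u+.5)/4-.5,190+(v+.5)/4-.5)
r=atz(b,*S(373,36),.162);k=atz(b,*S(197,143),.162);d=r-k
print(r,k,(r+k)/2,np.linalg.norm(d),np.arctan2(d[1],d[0]))
for n in ['s0.png','s2.png']:
    i=load(n)['img'];hsv=cv2.cvtColor(i,cv2.COLOR_BGR2HSV).astype(int)
    m=((hsv[...,0]<6)|(hsv[...,0]>174))&(hsv[...,1]>170)
    ys,xs=np.nonzero(m[270:290,300:335]);print(len(xs))
    w=(hsv[270:290,300:335,1]*m[270:290,300:335])[ys,xs].astype(float)
    P=np.array([atz(load(n),x+300,y+270,.034) for x,y in zip(xs,ys)])
    c=np.average(P,axis=0,weights=w);u=np.linalg.svd((P-c)*np.sqrt(w)[:,None])[2][0];print(c,np.arctan2(u[1],u[0]))
```

```text
[0.53225793 0.0402727  0.162     ] [0.57286674 0.15970378 0.162     ] [0.55256233 0.09998824 0.162     ] 0.12614617672284265 -1.8985516353034257
27
[0.53002595 0.08174189 0.034     ] 0.6813511012664989
27
[0.5300351  0.08175249 0.034     ] 0.6809271284115338
```

{"op": "carry_out", "data": {"rows": [[0, 0, 0.045, 0, 0, 0, -0.45], [0, 0, 0.09, 0, 0, 0, -0.45], [0, 0, 0.135, 0, 0, 0, -0.45], [0, 0, 0.165, 0, 0, 0, -0.45], [0, 0, 0.178, 0, 0, 0, -0.45]]}}

```text
t: 6.1
tool_pos: [0.5527, 0.1002, 0.1389]
tool_rot: [-3.09, 0.563, -0.001]
contact_force: [-1.5, 1.0, 1.2]
opening: 0.0619
grip_force: 0.8
```

{"op": "carry_out", "data": {"rows": [[0, 0, 0, 0, 0, 0, -0.45], [0, 0, -0.04, 0, 0, 0, -0.45], [0, 0, -0.08, 0, 0, 0, -0.45], [0, 0, -0.08, 0, 0, -0.15, -0.45], [0, 0, -0.08, 0, 0, -0.25, -0.45]]}}

```text
t: 6.6
tool_pos: [0.5529, 0.0998, 0.215]
tool_rot: [3.137, -0.168, 0.002]
contact_force: [1.7, 0.2, 0.0]
opening: 0.0618
grip_force: 0.0
```

```bash
python3 -c "
from h import *
togo(.5525,.1,.20,-1.7)
d=snap('side','s3.png');snap('top','t3.png')
cv2.imwrite('pics/s3c.png',cv2.resize(d['img'][180:315,230:350],None,fx=4,fy=4,interpolation=cv2.INTER_CUBIC))"
```

```text
t 6.6 pos [0.5529 0.0998 0.215 ] th -1.678 q6 1.72 F [1.7 0.2 0. ] Tz -0.018 open 0.0618
turn [ 0.0001 -0.0003  0.0071] shift [-0.0014 -0.0006  0.0499]
```

View pics/s3c.png

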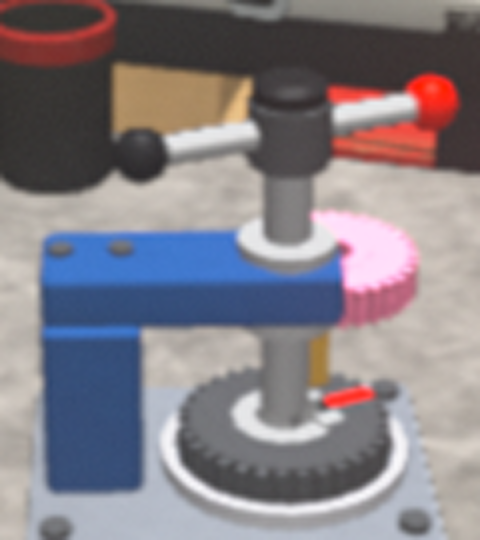

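Side crop: red knob (432,101), black knob (140,155), and the brass key at (318,360) stands just above the start of the red line.

Run:
```python
from h import *
b=load('s3.png')
S=lambda u,v:(230+(u+.5)/4-.5,180+(v+.5)/4-.5)
r=atz(b,*S(432,101),.162);k=atz(b,*S(140,155),.162);d=r-k
print(r,k,(r+k)/2,np.linalg.norm(d),np.arctan2(d[1],d[0]))
i=b['img'];hsv=cv2.cvtColor(i,cv2.COLOR_BGR2HSV).astype(int)
m=((hsv[...,0]<6)|(hsv[...,0]>174))&(hsv[...,1]>170)&(hsv[...,2]>100)
ys,xs=np.nonzero(m[195:215,325:350]);print(atz(b,xs.mean()+325,ys.mean()+195,.162))
dk=i.max(2)<50
ys,xs=np.nonzero(dk[208:230,255:275]);print(len(xs),atz(b,xs.mean()+255,ys.mean()+208,.162))
```

```text
[0.50428955 0.05979664 0.162     ] [0.60032256 0.14193911 0.162     ] [0.55230606 0.10086788 0.162     ] 0.12637137386637642 -2.4339970776208872
[0.50445101 0.06655924 0.162     ]
31 [0.60074151 0.1499726  0.162     ]
```

The bar is at −2.434 and the gear line at −2.461. The 0.03 rad gap is well inside the 0.1 rad tolerance, so I shut the gripper and press.

{"op": "carry_out", "data": {"rows": [[0, 0, 0, 0, 0, -0.06, 1], [0, 0, 0, 0, 0, -0.06, 1], [0, 0, 0, 0, 0, -0.06, 1], [0, 0, 0, 0, 0, -0.06, 1], [0, 0, 0, 0, 0, -0.06, 1]], "force": 30}}

```text
t: 7.2
tool_pos: [0.552, 0.0999, 0.2299]
tool_rot: [3.137, -0.172, -0.003]
contact_force: [-0.6, -0.1, 0.3]
opening: -0.0001
grip_force: 0.0
```

{"op": "carry_out", "data": {"rows": [[0, 0, 0, 0, 0, 0.03, 1], [0, 0, 0, 0, 0, 0.06, 1], [0, 0, 0, 0, 0, 0.09, 1], [0, 0, 0, 0, 0, 0.12, 1], [0, 0, 0, 0, 0, 0.13, 1]]}}

```text
t: 7.7
tool_pos: [0.5516, 0.0999, 0.1902]
tool_rot: [3.137, -0.172, -0.004]
contact_force: [-0.0, 0.1, 0.6]
opening: -0.0003
grip_force: 0.0
```

```bash
python3 -c "
from h import *
togo(.5525,.1003,.152,-1.678)"
```

```text
t 7.7 pos [0.5516 0.0999 0.1902] th -1.68 q6 1.73 F [-0.   0.1  0.6] Tz 0.007 open -0.0003
turn [ 0.0001  0.0009 -0.0008] shift [ 0.0031 -0.0015  0.1274]
```

{"op": "carry_out", "data": {"rows": [[0, 0, 0, 0.003, 0, 0.014, 1], [0, 0, 0, 0.003, 0, 0.028, 1], [0, 0, 0, 0.003, 0, 0.04, 1], [0, 0, 0, 0.003, 0, 0.05, 1], [0, 0, 0, 0.003, 0, 0.06, 1]]}}

```text
t: 8.2
tool_pos: [0.5538, 0.0999, 0.1749]
tool_rot: [-3.137, 0.172, -0.002]
contact_force: [-1.3, -0.4, 3.7]
opening: -0.0001
grip_force: 1.8
```

{"op": "carry_out", "data": {"rows": [[0, 0, 0, 0, 0, 0.004, 1], [0, 0, 0, 0, 0, 0.008, 1], [0, 0, 0, 0, 0, 0.012, 1]]}}

```text
t: 8.5
tool_pos: [0.5538, 0.0999, 0.171]
tool_rot: [-3.137, 0.172, -0.002]
contact_force: [0.1, -0.2, 3.5]
opening: 0.0003
grip_force: 1.6
```

It is 13 mm down at 3.5 N, past the 10 mm face stop, so the key is in the keyway. I press on to home.

{"op": "carry_out", "data": {"rows": [[0, 0, 0, 0, 0, 0.012, 1], [0, 0, 0, 0, 0, 0.024, 1], [0, 0, 0, 0, 0, 0.036, 1], [0, 0, 0, 0, 0, 0.046, 1], [0, 0, 0, 0, 0, 0.054, 1]]}}

```text
t: 9.0
tool_pos: [0.5537, 0.0999, 0.1543]
tool_rot: [-3.137, 0.172, -0.001]
contact_force: [1.9, 0.4, 2.6]
opening: -0.0
grip_force: 1.7
```

{"op": "carry_out", "data": {"rows": [[0, 0, 0, 0, 0, 0.004, 1], [0, 0, 0, 0, 0, 0.008, 1], [0, 0, 0, 0, 0, 0.011, 1], [0, 0, 0, 0, 0, 0.011, 1]]}}

```text
t: 9.4
tool_pos: [0.5538, 0.0998, 0.152]
tool_rot: [-3.137, 0.172, -0.001]
contact_force: [1.0, -0.7, 4.9]
opening: 0.0
grip_force: 2.9
```

Now a little further until the force rises at the stop.

{"op": "carry_out", "data": {"rows": [[0, 0, 0, 0, 0, 0.003, 1], [0, 0, 0, 0, 0, 0.005, 1], [0, 0, 0, 0, 0, 0.005, 1]]}}

```text
t: 9.7
tool_pos: [0.5538, 0.0999, 0.152]
tool_rot: [3.137, -0.172, 0.001]
contact_force: [-3.4, -0.8, 12.0]
opening: -0.0001
grip_force: 5.9
```

It has stopped at 0.152 with the force rising to 12 N, so the shaft is home. I retreat straight up and check.

{"op": "carry_out", "data": {"rows": [[0, 0, 0, 0, 0, -0.02, 1], [0, 0, 0, 0, 0, -0.1, 1], [0, 0, 0, 0, 0, -0.2, 1], [0, 0, 0, 0, 0, -0.3, 1], [0, 0, 0, 0, 0, -0.35, 1]]}}

```text
t: 10.2
tool_pos: [0.5537, 0.0999, 0.2568]
tool_rot: [-3.137, 0.172, -0.002]
contact_force: [0.9, -0.2, -0.3]
opening: -0.0003
grip_force: 0.0
```

{"op": "carry_out", "data": {"rows": [[0, 0, 0, 0, 0, 0, 1], [0, 0, 0, 0, 0, 0, 1]]}}

```text
t: 10.4
tool_pos: [0.5527, 0.0998, 0.2531]
tool_rot: [3.137, -0.172, -0.004]
contact_force: [-0.4, -0.3, -0.2]
opening: 0.0001
grip_force: 0.0
```

```bash
python3 -c "
from h import *
togo(.5525,.1,.25,-1.7)
d=snap('side','s4.png')
cv2.imwrite('pics/s4c.png',cv2.resize(d['img'][190:325,230:350],None,fx=4,fy=4,interpolation=cv2.INTER_CUBIC))"
```

```text
t 10.4 pos [0.5527 0.0998 0.2531] th -1.681 q6 1.73 F [-0.4 -0.3 -0.2] Tz -0.038 open 0.0001
turn [0.0001 0.0008 0.0062] shift [-0.0008 -0.0004  0.0102]
```

View pics/s4c.png

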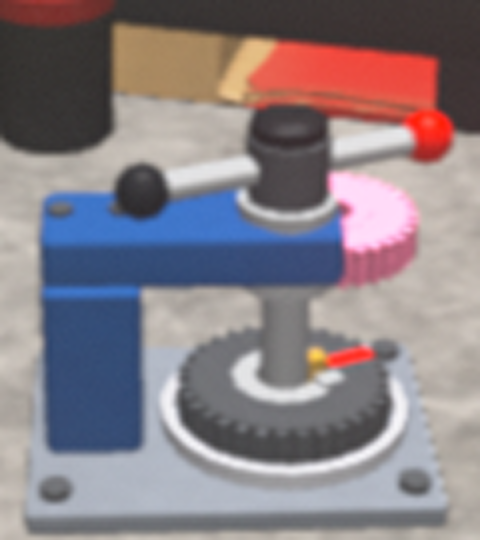

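The final side crop shows the hub resting on the boss at (288,205), the key sunk in the keyway at (318,360) in line with the red line, and the red knob at (432,135) pointing the same way. The gripper is clear.

```bash
python3 -c "
from station import finish_job
print(finish_job())"
```

```text
the job is handed in; nothing more can be done
None
```

The shaft is turned so the red knob lines up with the gear's red line (0.03 rad apart before pressing), pressed fully home (cap at 152 mm, stopping at 12 N), and released; I handed the job in at about 10.5 s.

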